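# Set the bearing press cup on its base with the nose facing the wedge

## Task

Pick up the brass press cup, turn it so that its pointed nose faces the tip of the wedge on the aluminium press base, and seat it there over the two pegs until its foot is flat on the base. Lower it all the way home in the gripper before letting go, do not drop it on, and leave the cup standing there on its own. It also fits the wrong way round, so mind the nose; do not push the other things on the counter about.

Things in the scene. Friction and masses are not known exactly. Their poses are not given: they have to be found in the camera images.
- press_cup: Loose brass press cup, 0.45-0.7 kg, upright on the mat, 76 mm high. Origin: centre of its underside; z up, +x to its nose. Foot plate 80 (x) by 84 mm (y), 8 mm thick, with an open slot 14 mm wide (x), 14 mm deep (y) in the middle of its +y and -y edges, for the base's pegs. Above it a round bell 60 mm across up to z = 38 mm, then a square boss to grip by. Only the nose tells front from back.
- boss (a point): middle of the cup's square boss, on the axis 60 mm above the underside; boss 28 x 28 mm, sides along the cup's x and y, from z = 38 to 76 mm; either pair of sides can be gripped
- nose_tip (a point): tip of the cup's single pointed nose: 58 mm along the cup's +x, 18 mm above its underside; the nose is 18 mm wide, from z = 8 to 26 mm, and stands 18 mm out beyond the foot's edge
- press_base: Fixed aluminium press base on the mat: plate 100 x 100 mm, 10 mm thick, with a 30 mm wide tongue out to x = 95 mm. Origin: centre of the plate's underside; z up, +x to the wedge on the tongue. Two steel pegs 8 mm in diameter at x = 0, y = +35 and -35 mm stand 15 mm above the plate, their upper 6 mm tapering to 3 mm across.
- seat (a point): centre of the base plate's top, 10 mm above the base's origin, between the pegs: the seated cup's origin lies here, with the base's yaw, pegs in its slots (about 3 mm free play each way)
- wedge_tip (a point): inner tip of the dark steel wedge (18 mm wide, 16 mm high) that points inwards at the base's centre: 68 mm along the base's +x, 18 mm above its underside; the seated cup's nose tip is 10 mm from it
- yoyo: mirrored steel yo-yo lying on its side, 57 mm across, 36 mm high, on the mat; over it hangs the lens head (124 mm across, 223 to 250 mm above the mat) of a fixed swing-arm magnifier whose post stands 200 mm farther out to the right (bystander); origin: centre of its underside
- yoyo_half: half of a dismantled steel yo-yo, 57 mm across, 22 mm high (bystander); origin: centre of its underside
- pad_tray: grey plastic tray 100 x 160 x 24 mm with four compartments of black pads (bystander); origin: centre of its underside
- tweezers: chrome tweezers 105 mm long, 7 mm high, lying on the mat between the cup's and the base's places (bystander); origin: centre of its underside
- oil_bottle: small upright bottle 36 mm across, 90 mm high (bystander); origin: centre of its underside
- plain_weight: round brass weight with a small knob, 56 mm across, 60 mm high, without nose or foot plate (bystander); origin: centre of its underside
- driver: screwdriver 150 mm long with black handle, lying on the mat (bystander); origin: centre of its underside
There are look-alikes about, which are no part of the job. Leave any white look-alike of the press_cup alone. Of the things shaped like the press_base, the aluminium one is meant.

How it is judged:
On the way:
1. while the fingers still hold it, the cup sits over the pegs, down to within 4 mm of home, its nose facing the wedge (horizontal distance between press_cup and press_base below 0.006 m and z of press_cup in the frame of press_base below 0.014 m and angle between press_cup's own z axis and vertical below 0.06 rad and angle between the x axis of press_cup and the x axis of press_base, either way round below 0.12 rad and horizontal distance between nose_tip and wedge_tip below 0.024 m and contact force between the fingers and press_cup above 0.5 N), for 0.1 s.
At the end, for the whole second after the job is handed in: The cup stands released and at rest on the press base: its underside within 2.5 mm of the plate's top, upright within 0.06 rad, its axis within 6 mm of the base's, its nose facing the wedge within 0.12 rad (nose tip within 24 mm of the wedge tip) (horizontal distance between press_cup and press_base below 0.006 m and z of press_cup in the frame of press_base below 0.0125 m and angle between press_cup's own z axis and vertical below 0.06 rad and angle between the x axis of press_cup and the x axis of press_base, either way round below 0.12 rad and horizontal distance between nose_tip and wedge_tip below 0.024 m and linear speed of press_cup below 0.02 m/s and angular speed of press_cup below 0.1 rad/s and contact force between the fingers and press_cup below 0.1 N); the robot touches nothing.
It fails at once if a bystander is pushed more than 30 mm (distance of any of yoyo, yoyo_half, pad_tray, tweezers, oil_bottle, plain_weight, driver from where it was at the start of the episode above 0.03 m).
It also fails if it takes over 40 s, if anything falls off the work surface, if the arm or the gripper's body presses on something with over 40 N, if the wrist force passes 120 N, or if a joint passes its speed limit or range.

## Robot

A 7-joint arm with a two-finger parallel gripper is mounted at the origin on the work surface. World frame = base frame: x ahead of the robot, y to its left, z up, the work surface at z = 0. Lengths are in m, angles in rad, forces in N, time in s.
With the tool pointing down it reaches from about 0.4 to 0.875 m from the base axis. Payload 6.5 kg.
Tool frame: the origin (TCP) lies where the fingers leave the gripper's body, on its centre line; the fingertips stand 64 mm ahead of it and the grasp point (between the pads) lies 45 mm ahead of it (r.tcp_to_tips is the distance from the TCP to the fingertips, in m); z points along the fingers, y is the line along which they close (so a half turn about z gives the same grasp; the last joint's range is limited). The gripper opens to 88 mm and grips with 3 to 60 N. Pads are 18 mm wide; open, the fingers measure 123 mm over their backs; the gripper's body (75 mm by 187 mm) begins 45 mm behind the grasp point.
Start: joints at [-1.335, 0.536, -0.004, 1.538, 0.003, 1.067, -0.071], TCP at [0.193, 0.621, 0.303] pointing down, gripper open.
Joint ranges: [-2.7, 2.7], [-0.37, 2.16], [-1.27, 1.26], [0.24, 2.4], [-1.31, 4.45], [0.19, 1.91], [-2.76, 2.76]. Speed limits (rad/s): [2.39, 2.39, 3.14, 3.14, 3.14, 3.14, 3.14].

## Interface

Orientations are given as [roll, pitch, yaw] about the fixed x, y, z axes, in that order (R = Rz(yaw) Ry(pitch) Rx(roll)).
In Python, from plant import r, cams gives the robot as it stands. The module is installed in compiled form; this text tells all that it offers.
- The arm moves only by the tool carry_out, never from a script. Its argument "targets" is a list of rows, each an object with "offset": the shift along the tool's x, y, z in cm, a list of three; "twist": the turn about the tool's z in rad. A call has 1 to 12 rows; each row is the pose to reach, as a shift and turn from the pose commanded when the call began, along the tool's axes at that moment; what a row does not reach only later rows make up. A row lasts 1/8 s, in which the tool goes at most 62.5 mm and 10.7 degrees, less where a joint would pass 70% of its speed; a pose out of reach is approached as far as the arm can. A call with a gripper value outside its range is refused whole. "grip" is the opening, from -1 (shut) to 1 (fully open), set as the call begins (left out, the last holds). The fingers move at their own pace and stop on an object; the grip force is fixed at half the most. Time passes only in rows, so rows that repeat a pose let the fingers close. It gives the time, the measured TCP pose, the force, the opening and the grip force at its end, in the units of the state.
- r.read_state(): the state, without advancing time (a new reading comes with each control period).
- cams.capture(name): name is "side" or "top" or "wrist"; returns (picture, depth): 384x512x3 uint8, red, green, blue; 384x512 float32, m along the optical axis (not along the pixel's ray), 0 where there is no reading.
- cams.camera_params(name): a dict with "camera_matrix" (3x3 intrinsics, pixels), "R" (3x3) and "t" (3): a world point X has camera coordinates R X + t; the wrist camera has in their place "tool_from_camera" (4x4, takes a point from camera to tool coordinates, whose origin is the TCP and whose axes are the flange's). Camera axes: x right, y down, z forward; pixel columns grow to the right and rows downward; lengths in m; the calibration is good to about 2 mm. A picture is of the moment at which its call begins: read the wrist's pose just before it. camera_params takes no time and is no camera call.
- r.close_job(): hands the job in; it is judged then, once.
The state is a dict: "time": time; "q": joint angles; "qd": joint speeds; "joint_efforts": joint torques, N m; "position": TCP position; "ee_rot": TCP orientation; "ft_force": force on the tool from outside, world axes, zero at the start; "ft_torque": the same for the moment, N m; "width": finger opening in m; "gripper_force": force on a finger pad.
Only numpy, scipy, OpenCV 4.12 (cv2) and the standard library are available. Lean on these libraries where they do the work, as an engineer would, in place of code of your own. Each camera call takes 0.05 s, during which the arm holds its last target. There are 200 camera calls.

## Working session

There is one attempt and no reset: what is moved stays moved. The work goes in short steps, Python scripts to look and compute and a tool call to move; the robot and the scene stay as the last step left them, time stands still between calls to the robot, and variables do not carry over. Pictures are saved under pics/ and viewed, at most 10 in all, crops included, and the job is handed in when it is done.

Besides the shell and the picture viewer there is one more tool, called after "Call:" in YAML: its name, and indented under it one key for each argument. carry_out: Moves the arm, as the interface text tells. Its arguments: {"type":"object","properties":{"targets":{"type":"array"},"grip":{"type":"number"}},"required":["targets"]}

```bash
mkdir -p pics
python3 - <<'E'
from plant import r,cams
import cv2,numpy as np
s=r.read_state();print({k:np.round(v,3).tolist() for k,v in s.items()})
for n in("top","side"):
    p,d=cams.capture(n);cv2.imwrite(f"pics/{n}0.png",p[:,:,::-1]);np.savez(f"{n}0.npz",p=p,d=d)
    print(n,{k:np.round(v,3).tolist() for k,v in cams.camera_params(n).items()})
print({k:np.round(v,3).tolist() for k,v in cams.camera_params("wrist").items()})
E
```

```text
{'time': 0.0, 'q': [-1.335, 0.537, -0.004, 1.539, 0.003, 1.067, -0.071], 'qd': [-0.0, -0.001, -0.001, 0.0, 0.001, 0.0, -0.001], 'joint_efforts': [0.001, -57.101, 0.991, -25.159, -0.056, 0.018, 0.0], 'position': [0.193, 0.62, 0.302], 'ee_rot': [-3.14, 0.0, 2.84], 'ft_force': [-0.29, -0.029, 0.52], 'ft_torque': [0.021, 0.028, -0.01], 'gripper_force': 0.0, 'width': 0.088}
top {'camera_matrix': [[472.254, 0.0, 251.679], [0.0, 472.254, 193.584], [0.0, 0.0, 1.0]], 'R': [[0.007, -1.0, -0.001], [-0.98, -0.006, -0.197], [0.197, 0.002, -0.98]], 't': [0.008, 0.595, 1.4]}
side {'camera_matrix': [[366.849, 0.0, 253.59], [0.0, 366.849, 188.093], [0.0, 0.0, 1.0]], 'R': [[-0.979, -0.205, 0.003], [-0.108, 0.504, -0.857], [0.174, -0.839, -0.515]], 't': [0.565, 0.103, 0.926]}
{'camera_matrix': [[267.257, 0.0, 254.406], [0.0, 267.257, 190.296], [0.0, 0.0, 1.0]], 'tool_from_camera': [[-0.0, -0.959, -0.283, 0.072], [1.0, -0.0, 0.001, -0.001], [-0.001, -0.283, 0.959, -0.082], [0.0, 0.0, 0.0, 1.0]]}
```

View pics/top0.png

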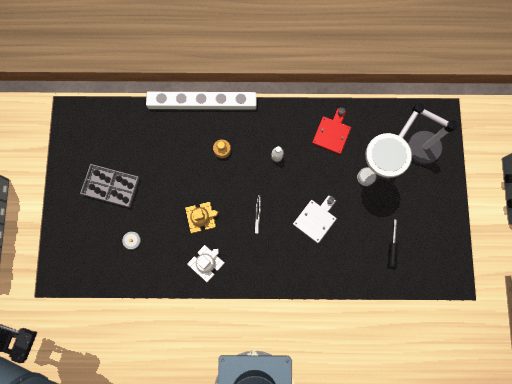

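View pics/side0.png

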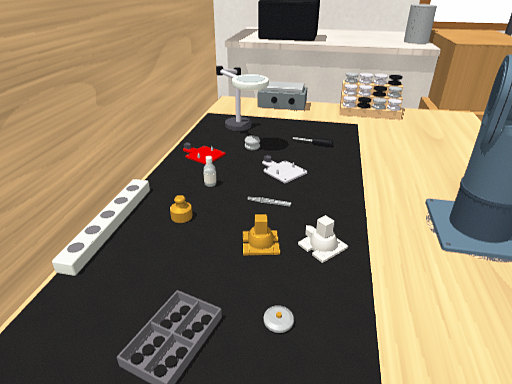

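Top view: the brass cup is at (201,217) with its nose to the right, and the white look-alike is at (206,263). The light-grey base is at (316,221) with its tongue toward (331,202), the red one is at (332,135), and the plain weight is at (222,149). The brass nosed cup and the grey (aluminium) base fit the description, which I'll confirm in one crop.

```bash
cat > h.py <<'E'
import numpy as np,cv2
from plant import r,cams
from scipy.spatial.transform import Rotation as Ro
def cloud(n,d,P=None,T=None):
    P=P or cams.camera_params(n);K=P["camera_matrix"];v,u=np.mgrid[:d.shape[0],:d.shape[1]]
    X=np.stack([(u-K[0,2])/K[0,0]*d,(v-K[1,2])/K[1,1]*d,d],-1)
    if n=="wrist":
        M=np.array(P["tool_from_camera"]);X=X@M[:3,:3].T+M[:3,3]
        return X@T[0].T+T[1]
    return (X-P["t"])@np.array(P["R"])
def pose(s=None):
    s=s or r.read_state();return Ro.from_euler("xyz",s["ee_rot"]).as_matrix(),np.array(s["position"])
def wrist(name):
    T=pose();p,d=cams.capture("wrist");cv2.imwrite(f"pics/{name}.png",p[:,:,::-1]);X=cloud("wrist",d,T=T)
    np.savez(name+".npz",p=p,d=d,X=X,R=T[0],t=T[1]);return p,d,X
E
python3 - <<'E'
from h import *
f=np.load("top0.npz");p,d=f["p"],f["d"];X=cloud("top",d)
hsv=cv2.cvtColor(p,cv2.COLOR_RGB2HSV)
def box(u0,u1,v0,v1):
    m=np.zeros(d.shape,bool);m[v0:v1,u0:u1]=1;return m
a=box(180,222,198,238)&(d>0);q=X[a]
b=q[q[:,2]>.068];print("boss",b.mean(0),len(b)); ft=q[(q[:,2]>.004)&(q[:,2]<.014)];print("foot",cv2.minAreaRect(ft[:,:2].astype(np.float32)),ft.mean(0))
n=q[(q[:,2]>.016)&(q[:,2]<.032)];c=b.mean(0);dd=np.linalg.norm(n[:,:2]-c[:2],axis=1);n=n[dd>.042];print("nose",n.round(3).tolist())
a=box(288,342,190,248)&(d>0);q=X[a];g=q[(q[:,2]>.005)&(q[:,2]<.015)];print("base",cv2.minAreaRect(g[:,:2].astype(np.float32)),g.mean(0))
w=q[q[:,2]>.019];print("w",w.mean(0),len(w),w.round(3)[:25].tolist())
for nm,(u,v) in dict(twz=(258,214),bot=(278,154),yo=(367,177),wh=(206,263)).items(): print(nm,X[v,u].round(3))
img=np.hstack([cv2.resize(p[185:285,160:260],(390,390),interpolation=2),cv2.resize(p[165:265,270:370],(390,390),interpolation=2)]);cv2.imwrite("pics/crop.png",img[:,:,::-1])
E
```

```text
boss [0.52749034 0.17501605 0.07890324] 91
foot ((0.527536153793335, 0.17400696873664856), (0.12578830122947693, 0.1322086751461029), 0.6220028400421143) [0.52784285 0.17439251 0.00783467]
nose [[0.572, 0.15, 0.018], [0.569, 0.166, 0.016], [0.569, 0.147, 0.016], [0.562, 0.149, 0.019], [0.562, 0.143, 0.016], [0.559, 0.21, 0.017], [0.549, 0.219, 0.017], [0.548, 0.136, 0.027], [0.548, 0.133, 0.027], [0.547, 0.129, 0.029], [0.544, 0.136, 0.028], [0.544, 0.132, 0.031], [0.544, 0.129, 0.03], [0.545, 0.126, 0.027], [0.545, 0.123, 0.028], [0.542, 0.133, 0.025], [0.542, 0.13, 0.025], [0.541, 0.126, 0.03], [0.541, 0.123, 0.031], [0.542, 0.12, 0.025], [0.538, 0.132, 0.031], [0.538, 0.126, 0.029], [0.538, 0.123, 0.03], [0.534, 0.132, 0.031], [0.535, 0.129, 0.029], [0.535, 0.126, 0.031], [0.536, 0.123, 0.024], [0.531, 0.132, 0.031], [0.531, 0.129, 0.03], [0.531, 0.126, 0.032], [0.529, 0.133, 0.023], [0.524, 0.133, 0.02], [0.498, 0.129, 0.019], [0.495, 0.208, 0.017], [0.495, 0.135, 0.017], [0.489, 0.198, 0.017], [0.485, 0.204, 0.018], [0.479, 0.197, 0.018]]
base ((0.5270957946777344, -0.18878762423992157), (0.17011280357837677, 0.18453019857406616), 89.68734741210938) [ 0.52572863 -0.18849695  0.00967657]
w [ 0.54951393 -0.20876159  0.02460272] 90 [[0.594, -0.235, 0.031], [0.595, -0.238, 0.029], [0.591, -0.232, 0.03], [0.591, -0.235, 0.03], [0.591, -0.238, 0.03], [0.592, -0.242, 0.027], [0.588, -0.229, 0.031], [0.588, -0.232, 0.03], [0.588, -0.235, 0.031], [0.588, -0.238, 0.029], [0.588, -0.242, 0.028], [0.588, -0.244, 0.029], [0.59, -0.249, 0.022], [0.585, -0.225, 0.03], [0.585, -0.228, 0.031], [0.585, -0.232, 0.029], [0.584, -0.234, 0.034], [0.585, -0.238, 0.029], [0.585, -0.241, 0.03], [0.584, -0.243, 0.035], [0.585, -0.248, 0.028], [0.583, -0.227, 0.021], [0.581, -0.228, 0.033], [0.582, -0.232, 0.03], [0.582, -0.235, 0.027]]
twz [ 0.539 -0.009  0.009]
bot [ 0.719 -0.07   0.069]
yo [ 0.654 -0.351  0.041]
wh [0.38  0.145 0.082]
```

View pics/crop.png

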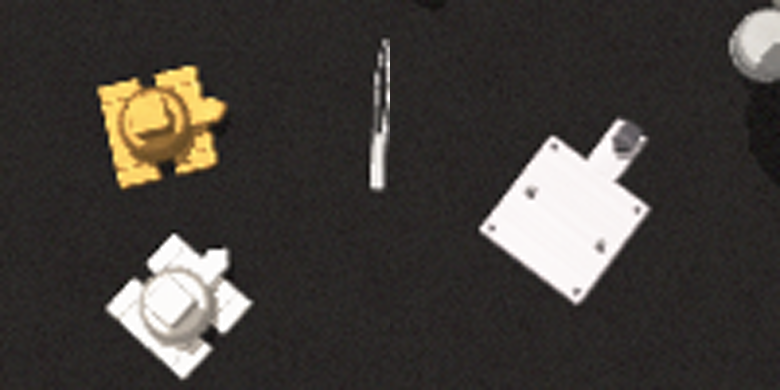

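The crop confirms both: the brass cup's nose points right (crop 222,110), and the aluminium base's dark wedge is at (627,138) with pegs at (532,192) and (600,245). Moving over the cup now.

Call:
carry_out:
  targets:
    - {"offset": [-5,-3.5,0],"twist": 0.15}
    - {"offset": [-10,-7,1],"twist": 0.3}
    - {"offset": [-15,-11,2],"twist": 0.45}
    - {"offset": [-20,-14.5,3],"twist": 0.6}
    - {"offset": [-25,-18,4],"twist": 0.75}
    - {"offset": [-30,-21.5,5],"twist": 0.9}
    - {"offset": [-35,-25,5],"twist": 1.03}
    - {"offset": [-39.5,-28.5,5],"twist": 1.03}
    - {"offset": [-43,-31,5],"twist": 1.03}
    - {"offset": [-45,-32.5,5],"twist": 1.03}
    - {"offset": [-45,-32.5,5],"twist": 1.03}
    - {"offset": [-45,-32.5,5],"twist": 1.03}
  grip: 1

```text
time: 1.6
position: [0.5254, 0.1778, 0.2524]
ee_rot: [-3.141, -0.001, 1.811]
ft_force: [0.5, 0.5, 1.0]
width: 0.0881
gripper_force: 0.0
```

```bash
cat >> h.py <<'E'
from scipy.optimize import least_squares
from scipy.ndimage import distance_transform_edt
def project(Xw,f):
    P=cams.camera_params("wrist");M=np.array(P["tool_from_camera"]);K=np.array(P["camera_matrix"])
    Xt=(Xw-f["t"])@f["R"];c=(Xt-M[:3,3])@M[:3,:3];return (c[:,:2]/c[:,2:])*K[0,0]+K[:2,2]
def fitmask(mask,polys,f,x0,s=1):
    """pose x,y,yaw of union of (poly Nx2, z) silhouettes fitted to a mask by max IoU"""
    from scipy.optimize import minimize
    def iou(x):
        im=np.zeros(mask.shape,np.uint8);c,sn=np.cos(x[2]),np.sin(x[2])
        for q,z in polys:
            w=np.c_[q@np.array([[c,sn],[-sn,c]])+x[:2],np.full(len(q),z)]
            h=project(w,f);cv2.fillPoly(im,[np.round(h*16).astype(np.int32)],1,shift=4)
        return -(im.astype(bool)&mask).sum()/(im.astype(bool)|mask).sum()
    best=None
    for dy in (-.1,0,.1):
        x=np.array(x0)+[0,0,dy];sim=np.vstack([x]+[x+e for e in np.diag([.006,.006,.08])])
        o=minimize(iou,x,method="Nelder-Mead",options=dict(initial_simplex=sim,xatol=1e-5,fatol=1e-6))
        if best is None or o.fun<best.fun: best=o
    return best.x,best.fun
def rect(x0,x1,y0,y1):return np.array([[x0,y0],[x1,y0],[x1,y1],[x0,y1]],float)
foot=np.array([[40,42],[7,42],[7,28],[-7,28],[-7,42],[-40,42],[-40,-42],[-7,-42],[-7,-28],[7,-28],[7,-42],[40,-42]])/1e3
a=np.linspace(0,2*np.pi,48);bell=.03*np.c_[np.cos(a),np.sin(a)]
nose=np.array([[25,9],[49,9],[58,0],[49,-9],[25,-9]])/1e3
def cup(z0=0):
    b=rect(-.014,.014,-.014,.014)
    L=[(foot,z0+.0),(foot,z0+.008)]+[(bell,z0+z) for z in np.linspace(.008,.038,7)]+[(nose,z0+z) for z in (.008,.014,.02,.026)]+[(b,z0+z) for z in np.linspace(.038,.076,9)]
    return L
baseP=[(rect(-.05,.05,-.05,.05),.01),(rect(.04,.095,-.015,.015),.01)]
E
python3 - <<'E'
from h import *
p,d,X=wrist("w1");s=r.read_state();print(s["time"],np.round(s["position"],3),np.round(s["ee_rot"],3),np.round(s["q"],2))
E
```

```text
1.65 [0.525 0.178 0.252] [-3.141e+00 -1.000e-03  1.812e+00] [-0.66  0.45  0.33  1.85 -0.19  0.87  0.  ]
```

View pics/w1.png

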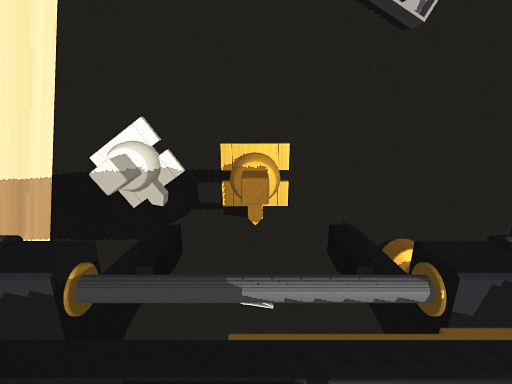

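The wrist view shows the brass cup squarely aligned, with its boss at about (255,190) and its nose at (255,222), between the fingers. Fitting its outline for the pose.

Run:
```python
from h import *
f=np.load("w1.npz");p,X=f["p"],f["X"];hsv=cv2.cvtColor(p,cv2.COLOR_RGB2HSV)
m=(hsv[...,1]>120)&(hsv[...,2]>60);m[:,:205]=0;m[:,305:]=0;m[232:]=0
x,c=fitmask(m,cup(),f,[.527,.175,-1.33]);print("cup",x.round(4),c)
q=X[m];b=q[(q[:,2]>.07)];print("boss",b.mean(0).round(4),len(b), "foot z",np.median(q[(q[:,2]<.013)][:,2]))
R,t=pose();print("delta tool cm",((np.r_[x[:2],t[2]]-t)@R*100).round(2))
# base from top view, rough
g=np.load("top0.npz");P=cams.camera_params("top");
def back(u,v,z):
    K=np.array(P["camera_matrix"]);ray=np.linalg.inv(K)@[u,v,1];Rm=np.array(P["R"]);c=-Rm.T@P["t"];dr=Rm.T@ray;return c+dr*(z-c[2])/dr[2]
pk=[back(270+(u-390)/3.9,165+v/3.9,.02) for u,v in((532,190),(600,243))];print("pegs",np.round(pk,3),"mid",np.mean(pk,0).round(3))
```

```text
Traceback (most recent call last):
  File "h.py", line 33, in fitmask
    o=minimize(iou,x,method="Nelder-Mead",options=dict(initial_simplex=sim,xatol=1e-5,fatol=1e-6))
  File "h.py", line 28, in iou
    h=project(w,f);cv2.fillPoly(im,[np.round(h*16).astype(np.int32)],1,shift=4)
  File "h.py", line 19, in project
    P=cams.camera_params("wrist");M=np.array(P["tool_from_camera"]);K=np.array(P["camera_matrix"])
ValueError: time passes only in moves, steps and waits
```

```bash
sed -i 's/    P=cams.camera_params("wrist");M=np/    P=WP;M=np/; s/^def project/WP=cams.camera_params("wrist")\ndef load(n): return dict(np.load(n+".npz"))\ndef project/' h.py
python3 - <<'E'
from h import *
f=load("w1");p,X=f["p"],f["X"];hsv=cv2.cvtColor(p,cv2.COLOR_RGB2HSV)
m=(hsv[...,1]>120)&(hsv[...,2]>60);m[:,:205]=0;m[:,305:]=0;m[232:]=0
x,c=fitmask(m,cup(),f,[.527,.175,-1.33]);print("cup",x.round(4),c)
q=X[m];b=q[(q[:,2]>.07)];print("boss",b.mean(0).round(4),len(b), "foot z",np.median(q[(q[:,2]<.013)][:,2]))
R,t=pose();print("delta tool cm",((np.r_[x[:2],t[2]]-t)@R*100).round(2))
P=cams.camera_params("top")
def back(u,v,z):
    K=np.array(P["camera_matrix"]);ray=np.linalg.inv(K)@[u,v,1];Rm=np.array(P["R"]);c=-Rm.T@P["t"];dr=Rm.T@ray;return c+dr*(z-c[2])/dr[2]
pk=[back(270+(u-390)/3.9,165+v/3.9,.02) for u,v in((532,190),(600,243))];print("pegs",np.round(pk,3),"mid",np.mean(pk,0).round(3))
E
```

```text
cup [ 0.5269  0.1732 -1.3275] -0.9755331088664422
boss [0.526  0.1763 0.0823] 809 foot z 0.011275527440242322
delta tool cm [-0.52  0.04 -0.  ]
pegs [[ 0.539 -0.161  0.02 ]
 [ 0.496 -0.215  0.02 ]] mid [ 0.518 -0.188  0.02 ]
```

Call:
carry_out:
  targets:
    - {"offset": [-0.2,0,3],"twist": 0}
    - {"offset": [-0.4,0,6.5],"twist": 0}
    - {"offset": [-0.4,0,10],"twist": 0}
    - {"offset": [-0.4,0,12.5],"twist": 0}
    - {"offset": [-0.4,0,14.2],"twist": 0}
    - {"offset": [-0.4,0,14.2],"twist": 0}

```text
time: 2.4
position: [0.5264, 0.1733, 0.11]
ee_rot: [-3.14, -0.0, 1.811]
ft_force: [0.1, 0.4, 0.0]
width: 0.0882
gripper_force: 0.0
```

Call:
carry_out:
  targets:
    - {"offset": [0,0,0],"twist": 0}
    - {"offset": [0,0,0],"twist": 0}
    - {"offset": [0,0,0],"twist": 0}
    - {"offset": [0,0,0],"twist": 0}
    - {"offset": [0,0,0],"twist": 0}
    - {"offset": [0,0,0],"twist": 0}
  grip: -1

```text
time: 3.15
position: [0.5272, 0.1727, 0.1107]
ee_rot: [-3.142, 0.0, 1.81]
ft_force: [-0.1, 0.6, -0.6]
width: 0.0306
gripper_force: 0.0
```

Call:
carry_out:
  targets:
    - {"offset": [0,0,0],"twist": 0}
    - {"offset": [0,0,0],"twist": 0}
    - {"offset": [0,0,0],"twist": 0}
    - {"offset": [0,0,0],"twist": 0}

```text
time: 3.65
position: [0.5271, 0.1726, 0.1107]
ee_rot: [-3.141, 0.0, 1.81]
ft_force: [-1.2, -0.2, 0.4]
width: 0.028
gripper_force: 30.0
```

Call:
carry_out:
  targets:
    - {"offset": [0,0,-1],"twist": 0}
    - {"offset": [0,0,-3],"twist": 0}
    - {"offset": [0,0,-6],"twist": 0}
    - {"offset": [0,0,-9],"twist": 0}
    - {"offset": [0,0,-11],"twist": 0}
    - {"offset": [0,0,-12],"twist": 0}
    - {"offset": [0,0,-12],"twist": 0}
    - {"offset": [0,0,-12],"twist": 0}

```text
time: 4.65
position: [0.5265, 0.1725, 0.2297]
ee_rot: [-3.14, 0.0, 1.81]
ft_force: [-0.6, -0.0, -6.4]
width: 0.0277
gripper_force: 30.0
```

Call:
carry_out:
  targets:
    - {"offset": [-2,0,-0.3],"twist": -0.05}
    - {"offset": [-5,0,-0.6],"twist": -0.15}
    - {"offset": [-9,0.3,-1],"twist": -0.25}
    - {"offset": [-13,0.5,-1],"twist": -0.35}
    - {"offset": [-17,0.7,-1],"twist": -0.45}
    - {"offset": [-21,0.9,-1],"twist": -0.55}
    - {"offset": [-24,1.1,-1],"twist": -0.63}
    - {"offset": [-26,1.2,-1],"twist": -0.67}
    - {"offset": [-26.3,1.2,-1],"twist": -0.67}
    - {"offset": [-26.3,1.2,-1],"twist": -0.67}
    - {"offset": [-26.3,1.2,-1],"twist": -0.67}

```text
time: 6.02
position: [0.6009, -0.0784, 0.2404]
ee_rot: [3.141, -0.001, 2.481]
ft_force: [0.4, 0.3, -7.2]
width: 0.0278
gripper_force: 30.0
```

Run:
```python
from h import *
wrist("w2");s=r.read_state();print(s["time"],np.round(s["position"],4),np.round(s["ee_rot"],3),np.round(s["q"],2),s["width"])
```

```text
6.075 [ 0.601  -0.0785  0.2405] [ 3.141e+00 -1.000e-03  2.481e+00] [-0.09  0.54  0.21  1.72 -0.14  0.9   1.08] 0.027994924672198006
```

View pics/w2.png

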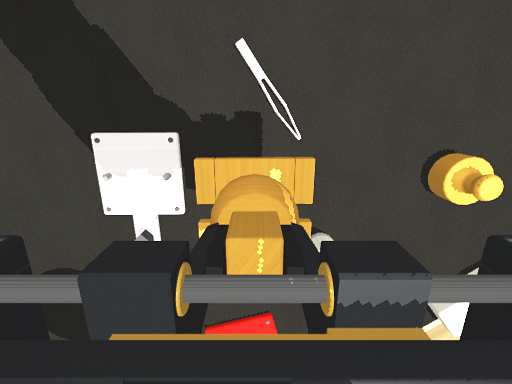

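The wrist view shows the aluminium base at left, with its plate centre at about (138,174), pegs at (107,176) and (168,176), and the wedge at (146,236). The cup is held straight, with its nose side toward the bottom of the image, the same way as the wedge. Fitting the base next.

```bash
sed -i 's/def fitmask(mask,polys,f,x0,s=1):/def fitmask(mask,polys,f,x0,reg=1):\n    mask=mask\&(np.ones(mask.shape,bool)\&reg)/; s/        return -(im/        im=im*reg\n        return -(im/' h.py
python3 - <<'E'
from h import *
f=load("w2");p,X=f["p"],f["X"];hsv=cv2.cvtColor(p,cv2.COLOR_RGB2HSV)
reg=np.zeros(p.shape[:2],np.uint8);reg[110:230,70:190]=1
m=(hsv[...,1]<60)&(hsv[...,2]>110)
m=cv2.morphologyEx(m.astype(np.uint8),cv2.MORPH_CLOSE,np.ones((7,7))).astype(bool)
q=X[m&(reg>0)];print("plate z",np.median(q[:,2]))
mat=X[60:110,100:220].reshape(-1,3);print("mat z",np.median(mat[:,2]))
R,t=f["R"],f["t"]
for z in (.01,.012):
    b=[(a,z) for a,_ in baseP]
    x,c=fitmask(m,b,f,[.518,-.188,-.66],reg);d=np.r_[x[:2],t[2]]-t
    print("base",x.round(4),c,"tool cm",(d@R*100).round(2))
m2=(hsv[...,1]>120)&(hsv[...,2]>50);r2=np.zeros_like(reg);r2[140:205,185:325]=1
x,c=fitmask(m2,cup(.13),f,[*t[:2],-.66],r2);print("cup",x.round(4),c,"tool cm",((np.r_[x[:2],t[2]]-t)@R*100).round(2))
# pegs by hue/dark? peg-like heights
E
```

```text
plate z 0.013239306220221306
mat z 0.0034640841412292706
base [ 0.4652 -0.197  -1.0818] 1638690954402553.8 tool cm [  3.45 -17.69   0.  ]
base [ 0.4649 -0.193  -1.0767] 1634914834149565.5 tool cm [  3.71 -17.39   0.  ]
cup [ 0.5844 -0.0524 -0.3462] 2227060735688705.5 tool cm [2.9  1.04 0.  ]h.py:33: RuntimeWarning: overflow encountered in scalar negative
  return -(im.astype(bool)&mask).sum()/(im.astype(bool)|mask).sum()
```

```bash
sed -i 's/    mask=mask&(np.ones(mask.shape,bool)&reg)/    mask=mask\&(np.ones(mask.shape)*reg>0)/' h.py
python3 - <<'E'
from h import *
f=load("w2");p,X=f["p"],f["X"];hsv=cv2.cvtColor(p,cv2.COLOR_RGB2HSV)
reg=np.zeros(p.shape[:2],np.uint8);reg[110:230,70:190]=1
m=(hsv[...,1]<60)&(hsv[...,2]>110)
m=cv2.morphologyEx(m.astype(np.uint8),cv2.MORPH_CLOSE,np.ones((7,7))).astype(bool)
R,t=f["R"],f["t"]
for z in (.010,.013):
    b=[(a,z) for a,_ in baseP]
    x,c=fitmask(m,b,f,[.518,-.188,-.66],reg);d=np.r_[x[:2],t[2]]-t
    print("base",x.round(4),c,"tool cm",(d@R*100).round(2))
m2=(hsv[...,1]>120)&(hsv[...,2]>50);r2=np.zeros_like(reg);r2[140:205,185:325]=1
for z in (.13,.133):
    x,c=fitmask(m2,cup(z),f,[*t[:2],-.66],r2);print("cup",x.round(4),c,"tool cm",((np.r_[x[:2],t[2]]-t)@R*100).round(2))
E
```

```text
base [ 0.5164 -0.1877 -0.6543] -0.9850806451612903 tool cm [ -0.03 -13.82  -0.  ]
base [ 0.5172 -0.1865 -0.6513] -0.9891870244293152 tool cm [ -0.02 -13.67  -0.  ]
cup [ 0.6001 -0.0776 -0.6583] -0.9761821366024518 tool cm [0.11 0.01 0.  ]
cup [ 0.5994 -0.0778 -0.6589] -0.9744703021882598 tool cm [ 0.15 -0.05  0.  ]
```

Call:
carry_out:
  targets:
    - {"offset": [0,-1,0],"twist": 0}
    - {"offset": [0,-3,0],"twist": 0}
    - {"offset": [-0.1,-6,0],"twist": -0.01}
    - {"offset": [-0.1,-9,0.5],"twist": -0.01}
    - {"offset": [-0.1,-11.5,1.5],"twist": -0.01}
    - {"offset": [-0.1,-13.2,3],"twist": -0.01}
    - {"offset": [-0.1,-13.7,5],"twist": -0.01}
    - {"offset": [-0.1,-13.7,7],"twist": -0.01}
    - {"offset": [-0.1,-13.7,8.5],"twist": -0.01}
    - {"offset": [-0.1,-13.7,9],"twist": -0.01}
    - {"offset": [-0.1,-13.7,9],"twist": -0.01}
    - {"offset": [-0.1,-13.7,9],"twist": -0.01}

```text
time: 7.58
position: [0.5183, -0.1888, 0.1514]
ee_rot: [3.141, 0.001, 2.49]
ft_force: [0.4, 0.8, -7.4]
width: 0.0278
gripper_force: 30.0
```

Run:
```python
from h import *
p,d,X=wrist("w3");s=r.read_state();print(s["time"],np.round(s["position"],4),np.round(s["ee_rot"],3),np.round(s["ft_force"],1))
cv2.imwrite("pics/w3c.png",cv2.resize(p[100:300,130:390,::-1],(780,600),interpolation=2))
```

```text
7.625 [ 0.5182 -0.1888  0.1514] [3.141e+00 1.000e-03 2.490e+00] [-0.7 -0.3 -6.7]
```

View pics/w3c.png

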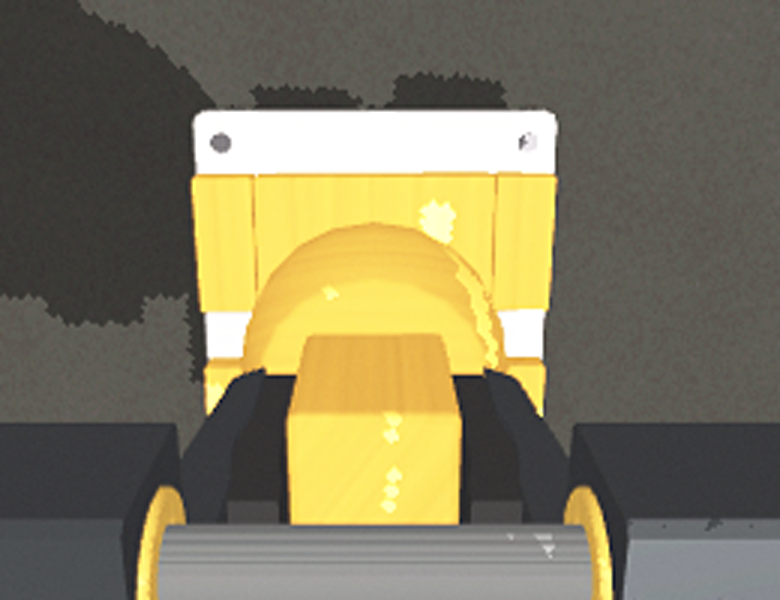

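The hover view shows the plate strip behind the cup (crop 195–556) symmetric about the foot (193–556), so the lateral fit looks good. I'll measure x and y more finely from the edges.

Run:
```python
from h import *
f=load("w3");p=f["p"];hsv=cv2.cvtColor(p,cv2.COLOR_RGB2HSV);R,t=f["R"],f["t"]
reg=np.zeros(p.shape[:2],np.uint8);reg[120:157,180:330]=1
br=(hsv[...,1]>100)&(hsv[...,2]>60)
al=(hsv[...,1]<70)&(hsv[...,2]>150);al=cv2.morphologyEx(al.astype(np.uint8),cv2.MORPH_CLOSE,np.ones((9,9))).astype(bool)
r1=reg.copy();r1[170:]=0
for z in (.011,.013): # plate silhouette union foot: fit al|br above row 157 -> plate pose
    x,c=fitmask(al|br,[(a,z) for a,_ in baseP],f,[t[0],t[1],-.652],reg);d=(np.r_[x[:2],t[2]]-t)@R*1e3
    print("base tool mm",d.round(2),x[2].round(4),round(c,4))
r2=np.zeros_like(reg);r2[150:205,180:330]=1
for z0 in (.0407,.0427):
    x,c=fitmask(br,cup(z0),f,[t[0],t[1],-.652],r2);d=(np.r_[x[:2],t[2]]-t)@R*1e3
    print("cup tool mm",d.round(2),x[2].round(4),round(c,4))
```

```text
base tool mm [ 2.01 -0.08 -0.  ] -0.6525 -0.9938
base tool mm [ 2.18 -0.4  -0.  ] -0.6517 -0.9865
cup tool mm [ 0.13 -0.16 -0.  ] -0.6382 -0.9604
cup tool mm [ 0.5   0.02 -0.  ] -0.6359 -0.9626
```

Call:
carry_out:
  targets:
    - {"offset": [0.15,0,0.2],"twist": 0}
    - {"offset": [0.15,0,0.6],"twist": 0}
    - {"offset": [0.15,0,1.0],"twist": 0}
    - {"offset": [0.15,0,1.4],"twist": 0}
    - {"offset": [0.15,0,1.7],"twist": 0}
    - {"offset": [0.15,0,2.0],"twist": 0}
    - {"offset": [0.15,0,2.2],"twist": 0}
    - {"offset": [0.15,0,2.2],"twist": 0}

```text
time: 8.62
position: [0.5165, -0.1878, 0.1286]
ee_rot: [-3.142, -0.0, 2.49]
ft_force: [-0.3, -0.4, -6.7]
width: 0.0277
gripper_force: 30.0
```

Call:
carry_out:
  targets:
    - {"offset": [0,0,0.2],"twist": 0}
    - {"offset": [0,0,0.4],"twist": 0}
    - {"offset": [0,0,0.6],"twist": 0}
    - {"offset": [0,0,0.7],"twist": 0}
    - {"offset": [0,0,0.8],"twist": 0}
    - {"offset": [0,0,0.8],"twist": 0}

```text
time: 9.38
position: [0.5166, -0.1878, 0.1208]
ee_rot: [3.142, 0.0, 2.49]
ft_force: [0.0, -1.0, -5.3]
width: 0.0278
gripper_force: 30.0
```

Call:
carry_out:
  targets:
    - {"offset": [0,0,0.05],"twist": 0}
    - {"offset": [0,0,0.1],"twist": 0}
    - {"offset": [0,0,0.1],"twist": 0}
    - {"offset": [0,0,0.1],"twist": 0}

```text
time: 9.88
position: [0.5166, -0.1878, 0.1207]
ee_rot: [3.141, -0.0, 2.49]
ft_force: [-3.7, 1.9, 7.0]
width: 0.0275
gripper_force: 30.0
```

The cup touches down at TCP z 0.1207, as predicted, so it is seated. Releasing.

Call:
carry_out:
  targets:
    - {"offset": [0,0,0],"twist": 0}
    - {"offset": [0,0,0],"twist": 0}
    - {"offset": [0,0,0],"twist": 0}
    - {"offset": [0,0,0],"twist": 0}
    - {"offset": [0,0,0],"twist": 0}
    - {"offset": [0,0,0],"twist": 0}
  grip: 0.6

```text
time: 10.62
position: [0.5166, -0.1878, 0.1197]
ee_rot: [-3.142, 0.0, 2.49]
ft_force: [-0.6, 0.0, 0.1]
width: 0.0705
gripper_force: 0.0
```

Call:
carry_out:
  targets:
    - {"offset": [0,0,-0.5],"twist": 0}
    - {"offset": [0,0,-2],"twist": 0}
    - {"offset": [0,0,-4],"twist": 0}
    - {"offset": [0,0,-7],"twist": 0}
    - {"offset": [0,0,-10],"twist": 0}
    - {"offset": [0,0,-12],"twist": 0}
    - {"offset": [0,0,-12],"twist": 0}
    - {"offset": [0,0,-12],"twist": 0}

```text
time: 11.62
position: [0.5162, -0.1876, 0.2395]
ee_rot: [-3.141, -0.0, 2.49]
ft_force: [0.4, -0.1, 0.4]
width: 0.0705
gripper_force: 0.0
```

Run:
```python
from h import *
p,d,X=wrist("w4");s=r.read_state();print(s["time"],np.round(s["position"],4),np.round(s["ft_force"],1),s["width"])
f=load("w4");t=f["t"];hsv=cv2.cvtColor(p,cv2.COLOR_RGB2HSV);reg=np.zeros(p.shape[:2],np.uint8);reg[120:235,195:315]=1
br=(hsv[...,1]>100)&(hsv[...,2]>60);al=(hsv[...,1]<70)&(hsv[...,2]>120)
print("cup",fitmask(br,cup(.012),f,[t[0],t[1],-.652],reg))
cv2.imwrite("pics/w4c.png",cv2.resize(p[100:300,130:390,::-1],(780,600),interpolation=2))
```

```text
11.675 [ 0.516  -0.1876  0.239 ] [ 0.8  0.3 -1.1] 0.07034934686972094
cup (array([ 0.51436243, -0.18832622, -0.64069397]), np.float64(-0.8894941634241245))
```

View pics/w4c.png

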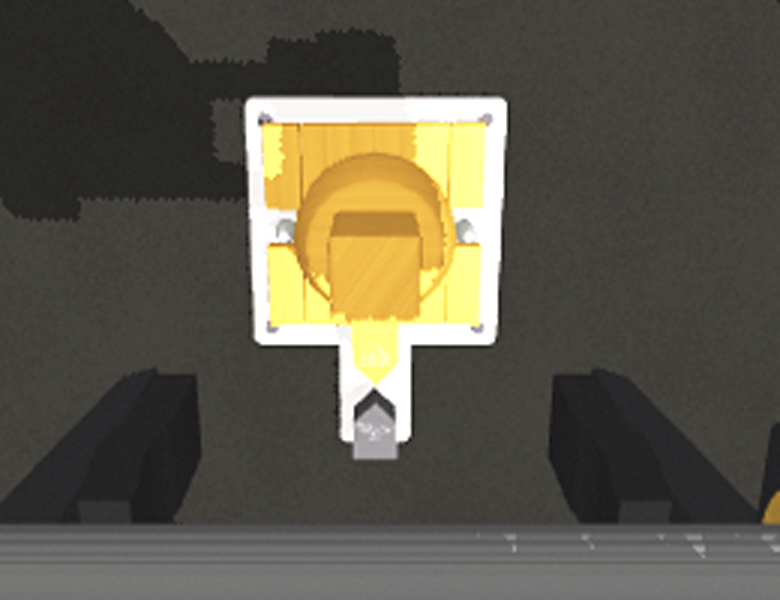

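The cup stands seated and centred, with the pegs in its slots (crop 286,230 and 464,230). The nose tip at (375,382) faces the wedge tip at (375,392). The gripper is clear, so I'm handing in.

```bash
python3 -c "
from plant import r
print(r.close_job())"
```

```text
the job is handed in; nothing more can be done
None
```

The brass press cup is seated over both pegs with its nose facing the wedge, it stands released with the gripper clear, and the job is handed in at about 12 s; no verdict came back.

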